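# Free the catch of a ratchet lift with a release bar and let the load down

## Task

Bring the bowl on the small ratchet lift down: take the release bar from its wooden rest, slip its steel end under the cross bar of the lift's catch and ease it up gently by feel, only until the catch lets go (the catch bends if it is forced up hard against its stop), and hold it there until the platform has sunk by itself all the way to the bottom. Then put the bar back in both cradles of its rest. Work the catch with the bar only, never push the platform or bowl, keep the bowl where it stands on the platform and leave the other things alone.

Things in the scene. Friction and masses are not known exactly. Their poses are not given: they have to be found in the camera images.
- mast (a point): Ratchet lift: grey base plate with two steel posts, 285 mm high. This point is on the table straight below the catch's pivot. x points from the catch to the platform side, z up. Posts at x 26, y +-42 mm; base plate x -15 to 190, y +-75 mm, 10 mm high. The catch, a dark steel hook in a grey clamp bracket between the posts, turns about y; its tail reaches out to -x, nothing below it.
- under_bar (a point): Point on the table straight below the centre of the cross bar (12 mm thick, 56 mm long along y) at the end of the catch's tail, 100 mm to -x of the mast point; axes as there. The tail is clamped on the hook by hand at an unmeasured slant that differs each time: with the catch closed, the bar's underside lies anywhere from 121 to 167 mm above the table (and up to 8 mm to either side of this point in x).
- catch_line (a point): Point on the table straight below where the hook holds the carriage's rungs, 18 mm to +x of the mast point. Lifting the cross bar swings the hook out: it starts to move at 1.5 to 3.5 N, frees the rungs when the cross bar is 12 to 26 mm up and meets a stiff stop at 28 mm. About 4 to 8 N upward holds it open on the stop; more than 12 N bends it.
- carriage (a joint): How far the carriage has come down, in m: 0 top, 0.112 fully down. It starts hanging on the catch at 0.001. With the catch held open it sinks by itself at 15 to 30 mm/s, slowed by a damper. If the catch is let go, its spring closes it and it catches the next rung (34 mm apart).
- platform (a point): Centre of the top surface of the lift's aluminium platform (140 x 146 mm), 117 mm to +x of the mast point; it sinks with the carriage from 159 to 48 mm above the table. z up.
- bowl_foot (a point): Rust brown bowl, 135 mm across, 61 mm high, standing loose on the platform; this point is the centre of its underside, z up.
- rod_grip (a point): Release bar, 160 mm long, 0.15 kg: dark wooden handle (18 mm wide, 28 mm high, 80 mm long) and in line with it a round steel shaft, 10 mm thick, 80 mm long. This point is on its axis in the handle, 15 mm behind the handle's front end: grip it here, near the catch, as the bar tips in the grip under load. x points along the bar to the steel tip, 95 mm away; the rear end is 65 mm behind. Flat sides face +-y, +-z.
- rest: Fixed wooden rest of the bar: base x -75 to 95, y +-35 mm, 8 mm high; origin on its underside below the bar's grip point, x along the bar in it, z up. Flared cradles, 18 mm thick along x: at x -45 mm for the handle (cheeks to 62 mm high, mouth 45 mm wide), at x +60 mm for the shaft (71 mm high, mouth 37 mm). In place the bar's axis is 50 mm above the table, tip to +x, grip point within 20 mm of x = 0.

How it is judged:
By the outcome, as a careful person would: the job done as asked, in the order asked, and still so for the second after the job is handed in, with the robot touching nothing.
It also fails if it takes over 72 s, if anything falls off the work surface, if the arm or the gripper's body presses on something with over 40 N, if the wrist force passes 120 N, or if a joint passes its speed limit or range.

## Robot

A 6-joint arm with a two-finger parallel gripper is mounted at the origin on a cart in front of the work surface, level with it; the furniture and walls round the work are solid. World frame = base frame: x ahead of the robot, y to its left, z up, the work surface at z = 0. Lengths are in m, angles in rad, forces in N, time in s.
With the tool pointing down it reaches from about 0.35 to 0.775 m from the base axis. Payload 7.3 kg.
Tool frame: the origin (TCP) lies at the very end of the fingers, on their centre line; the grasp point (between the pads) lies 19 mm behind it (r.hold_point_z is the distance from the TCP to the grasp point, in m); z points along the fingers, y is the line along which they close (so a half turn about z gives the same grasp; the last joint's range is limited). The gripper opens to 92 mm and grips with 3 to 60 N. Pads are 19 mm wide; open, the fingers measure 130 mm over their backs; the gripper's body (75 mm by 190 mm) begins 47 mm behind the grasp point.
Start: joints at [1.142, 0.342, 1.524, -0, 1.275, -0.146], TCP at [0.146, 0.504, 0.227] pointing down, gripper open.
Joint ranges: [-2.53, 2.53], [-0.77, 2.02], [0.04, 2.7], [-1, 4.14], [0.28, 2.66], [-3.11, 3.11]. Speed limits (rad/s): [2.57, 2.57, 3.14, 3.14, 3.14, 3.14].

## Interface

Orientations are given as a 3x3 rotation matrix whose columns are the frame's x, y, z axes.
In Python, from station import r gives the robot as it stands.
- The arm moves only by the tool drive_tool, never from a script. Its arguments are lists of equal length, an entry for each row: "slide": the shift along the tool's x, y, z in mm, a list of three; "rotation": the turn, a rotation vector about the tool's x, y, z in degrees, a list of three; "gripper": the closure, from -1 (fully open) to 1 (shut). A call has 1 to 8 rows; each row is the pose to reach, as a shift and turn from the pose commanded when the call began, along the tool's axes at that moment; what a row does not reach only later rows make up. A row lasts 1/12 s, in which the tool goes at most 41.7 mm and 7.16 degrees, less where a joint would pass 70% of its speed; a pose out of reach is approached as far as the arm can. A call with a gripper value outside its range is refused whole. The fingers move at their own pace and stop on an object; "force" is the grip in N (left out, the last holds). Time passes only in rows, so rows that repeat a pose let the fingers close. It gives the time, the measured TCP pose, the force, the opening and the grip force at its end, in the units of the state.
- r.observe(): the state, without advancing time (a new reading comes with each control period).
- r.capture(name): name is "scene" or "top" or "wrist"; returns a dict with "frame" (420x560x3 uint8, red, green, blue), "mtx" (3x3 intrinsics, pixels), "k1" (the pictures are not rectified: a ray, as slopes to the right and down, at radius r is drawn at 1 + k1 r^2 times it, then the intrinsics apply), "xyz" and "rotation" of the camera in the world; the wrist camera has in their place "T_tool_cam" (4x4, takes a point from camera to tool coordinates, whose origin is the TCP and whose axes are the flange's). Camera axes: x right, y up, looking along -z (the intrinsics and any distortion apply to the point x, -y, -z); pixel columns grow to the right and rows downward; lengths in m; the calibration is good to about 2 mm. A picture is of the moment at which its call begins: read the wrist's pose just before it. There is no depth.
- r.job_done(): hands the job in; it is judged then, once.
The state is a dict: "clock": time; "qpos": joint angles; "qvel": joint speeds; "joint_torque": joint torques, N m; "position": TCP position; "ee_rot": TCP orientation; "force": force on the tool from outside, world axes, zero at the start; "wrist_torque": the same for the moment, N m; "opening": opening from 0.0 (shut) to 1.0 (fully open); "finger_force": force on a finger pad.
Only numpy, scipy, OpenCV 4.12 (cv2) and the standard library are available. Lean on these libraries where they do the work, as an engineer would, in place of code of your own. Each camera call takes 0.05 s, during which the arm holds its last target. There are 200 camera calls.

## Working session

There is one attempt and no reset: what is moved stays moved. The work goes in short steps, Python scripts to look and compute and a tool call to move; the robot and the scene stay as the last step left them, time stands still between calls to the robot, and variables do not carry over. Pictures are saved under pics/ and viewed, at most 10 in all, crops included, and the job is handed in when it is done.

Besides the shell and the picture viewer there is one more tool, called in YAML: its name, and indented under it one key for each argument. drive_tool: Moves the arm, as the interface text tells. Its arguments: {"type":"object","properties":{"slide":{"type":"array"},"rotation":{"type":"array"},"gripper":{"type":"array"},"force":{"type":"number"}},"required":["slide","rotation","gripper"]}

```bash
mkdir -p pics; cat > h.py <<'E'
import numpy as np, cv2
from station import r
def cap(n):
    s=r.observe(); c=r.capture(n)
    if n=="wrist":
        T=np.eye(4);T[:3,:3]=s["ee_rot"];T[:3,3]=s["position"];T=T@np.array(c["T_tool_cam"])
    else:
        T=np.eye(4);T[:3,:3]=c["rotation"];T[:3,3]=c["xyz"]
    c["T"]=T; return c
def ray(c,u,v):
    K=np.array(c["mtx"],float);k=float(c["k1"])
    p=cv2.undistortPoints(np.array([[[u,v]]],float),K,np.array([k,0,0,0,0.]))[0,0]
    d=c["T"][:3,:3]@np.array([p[0],-p[1],-1]); return c["T"][:3,3],d
def plane(c,u,v,z):
    o,d=ray(c,u,v); return o+d*(z-o[2])/d[2]
def proj(c,P):
    q=np.linalg.inv(c["T"])@np.append(P,1)
    x,y=q[0]/-q[2],-q[1]/-q[2]; f=1+c["k1"]*(x*x+y*y); K=np.array(c["mtx"])
    return K[0,0]*x*f+K[0,2],K[1,1]*y*f+K[1,2]
def tri(a,pa,b,pb):
    o1,d1=ray(a,*pa);o2,d2=ray(b,*pb);d1/=np.linalg.norm(d1);d2/=np.linalg.norm(d2)
    t=np.linalg.lstsq(np.c_[d1,-d2],o2-o1,rcond=None)[0]
    A=o1+t[0]*d1;B=o2+t[1]*d2; return (A+B)/2,np.linalg.norm(A-B)
def save(n,c): cv2.imwrite(f"pics/{n}.png",c["frame"][:,:,::-1])
import pickle
def dump(n,c): pickle.dump(c,open(n+".pkl","wb"))
def load(n): return pickle.load(open(n+".pkl","rb"))
E
python3 - <<'E'
from h import *
np.set_printoptions(precision=3,suppress=True)
for n in("scene","top"):
    c=cap(n);save(n,c);dump(n,c);print(n,c["T"],c["mtx"],c["k1"])
s=r.observe();print(s)
E
```

```text
scene [[ 0.561  0.456 -0.691 -0.27 ]
 [-0.828  0.321 -0.46  -0.494]
 [ 0.012  0.83   0.558  0.718]
 [ 0.     0.     0.     1.   ]] [[455.107   0.    274.589]
 [  0.    455.107 216.875]
 [  0.      0.      1.   ]] -0.12186184974563458
top [[-0.261  0.935 -0.238  0.172]
 [-0.965 -0.254  0.06   0.102]
 [-0.004  0.246  0.969  1.484]
 [ 0.     0.     0.     1.   ]] [[501.555   0.    284.072]
 [  0.    501.555 212.783]
 [  0.      0.      1.   ]] -0.05697935700729952
{'clock': 0.1, 'qpos': array([ 1.142,  0.343,  1.525, -0.   ,  1.275, -0.146]), 'qvel': array([-0.   , -0.002, -0.002,  0.001,  0.001, -0.   ]), 'joint_torque': array([  0.004, -43.2  , -24.47 ,   0.072,   0.052,  -0.   ]), 'position': array([0.146, 0.504, 0.226]), 'ee_rot': array([[-0.96 ,  0.279, -0.001],
       [ 0.279,  0.96 , -0.001],
       [ 0.   , -0.001, -1.   ]]), 'force': array([ 0.032, -0.129,  0.797]), 'wrist_torque': array([-0.066,  0.03 ,  0.062]), 'finger_force': 0.0, 'opening': 1.001345188005848}
```

View pics/scene.png

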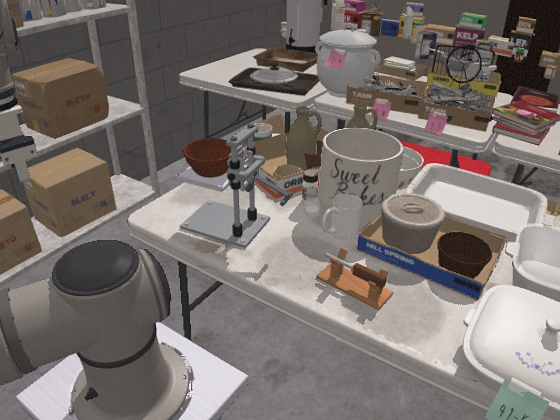

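View pics/top.png

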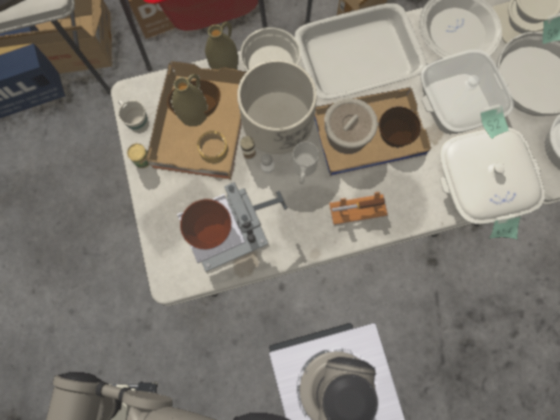

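Scene: lift at about (225,200), and rest with bar at about (355,275). Top: bowl (207,225), posts about (240,215), tail ending at cross bar about (282,200), bar from (335,210) tip to (385,200) handle end. I'll enlarge both.

```bash
python3 - <<'E'
from h import *
a=load("scene")["frame"];b=load("top")["frame"]
A=cv2.resize(a[110:310,170:400],None,fx=1.73*2*.5*2/2,fy=1.73,interpolation=cv2.INTER_CUBIC)
A=cv2.resize(a[120:310,170:400],(800,660)[:2],interpolation=cv2.INTER_CUBIC)[:600]
B=cv2.resize(b[170:280,170:400],(800,383),interpolation=cv2.INTER_CUBIC)
A=cv2.resize(a[125:297,170:400],(800,598),interpolation=cv2.INTER_CUBIC)
cv2.imwrite("pics/sc.png",A[:,:,::-1]);cv2.imwrite("pics/tc.png",B[:,:,::-1])
E
```

```text
(no output)
```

View pics/sc.png

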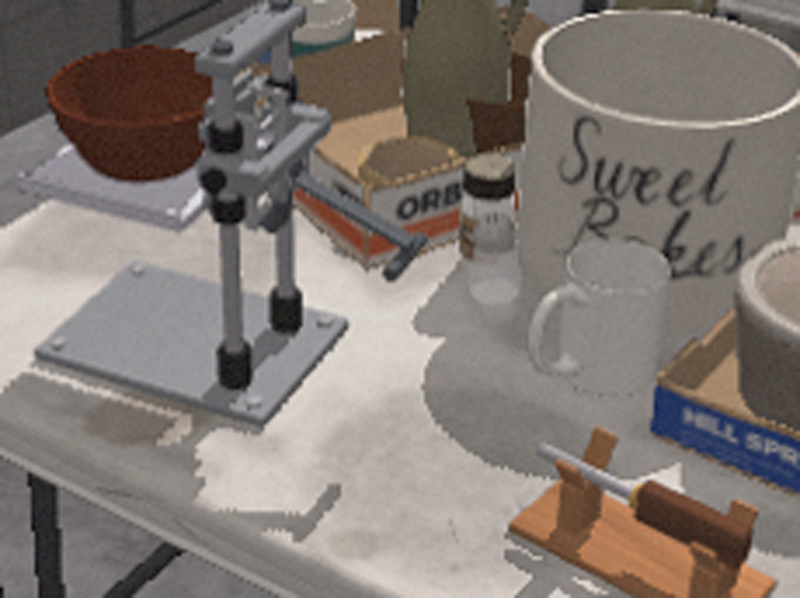

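View pics/tc.png

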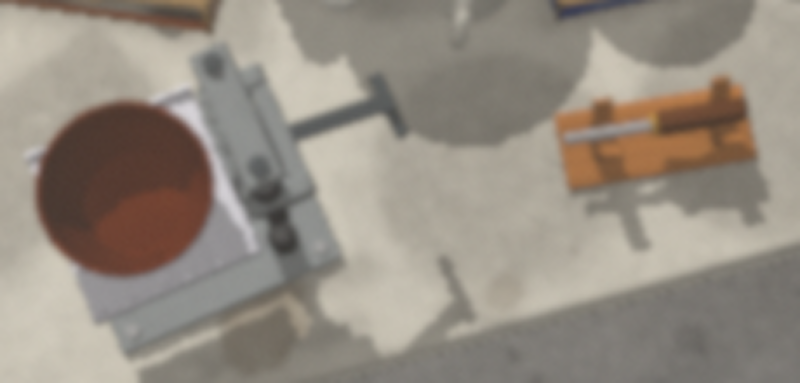

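sc.png (x3.48 crop): cross bar ends at (418,241) and (396,272); bar tip (541,448), collar (637,493); plate corners (40,352),(137,265),(347,322),(262,425). tc.png: cross bar ends (378,82),(402,130); bar tip (565,138), collar (655,124), rear (746,108).

```bash
python3 - <<'E'
from h import *
np.set_printoptions(precision=4,suppress=True)
a=load("scene");b=load("top")
S=lambda p:(170+p[0]/3.478-.36,125+p[1]/3.478-.36)
T=lambda p:(170+p[0]/3.478-.36,170+p[1]/3.478-.36)
for n,p,q in(("bar far",(418,241),(378,82)),("bar near",(396,272),(402,130)),("tip",(541,448),(565,138)),("collar",(637,493),(655,124))):
    print(n,*tri(a,S(p),b,T(q)))
P=[plane(a,*S(p),.01) for p in((40,352),(137,265),(347,322),(262,425))]
print("plate",P,[np.linalg.norm(P[i]-P[i-1]) for i in range(4)])
print("plate top",plane(b,*T((340,258)),.01),plane(b,*T((130,352)),.01))
for n,q in(("tip",(565,138)),("collar",(655,124)),("rear",(746,108))): print(n,plane(b,*T(q),.05))
C=np.mean(P,0);x=(P[0]-P[3])+(P[1]-P[2]);x/=np.linalg.norm(x);print("C",C,"x",x,"mast",C-x*.0875,"under",C-x*.1875, np.degrees(np.arctan2(x[1],x[0])))
E
```

```text
bar far [0.5638 0.0179 0.1301] 0.0020360590304056426
bar near [0.5206 0.0092 0.129 ] 0.003132955316665082
tip [ 0.4971 -0.1271  0.0499] 0.0010528806069180373
collar [ 0.4879 -0.2038  0.0532] 0.0006293089639452774
plate [array([0.4243, 0.2727, 0.01  ]), array([0.5652, 0.2951, 0.01  ]), array([0.5965, 0.1007, 0.01  ]), array([0.4501, 0.0749, 0.01  ])] [np.float64(0.19943033929621468), np.float64(0.14270668944090337), np.float64(0.1968570173417538), np.float64(0.14866076524789795)]
plate top [0.4544 0.0835 0.01  ] [0.4226 0.2762 0.01  ]
tip [ 0.4967 -0.1267  0.05  ]
collar [ 0.4884 -0.2042  0.05  ]
rear [ 0.4815 -0.2836  0.05  ]
C [0.509  0.1859 0.01  ] x [-0.144   0.9896  0.    ] mast [0.5217 0.0993 0.01  ] under [0.5361 0.0003 0.01  ] 98.28029991018207
```

```bash
cat >> h.py <<'E'
def delta(p,ang):
    "slide mm & tool-z turn deg to reach TCP p, tool x heading ang (deg), pointing down"
    s=r.observe();R=s["ee_rot"];d=R.T@(np.array(p)-s["position"])*1000
    a=np.radians(ang);t=np.array([[np.cos(a),np.sin(a),0],[np.sin(a),-np.cos(a),0],[0,0,-1.]])
    print("slide",d.round(1),"rot",np.degrees(cv2.Rodrigues(R.T@t)[0].ravel()).round(2),"pos",s["position"].round(4),"t",round(s["clock"],2),"F",s["force"].round(2))
E
python3 - <<'E'
from h import *
np.set_printoptions(precision=4,suppress=True)
a=load("scene");b=load("top")
print("mug base",plane(a,170+600/3.478,125+390/3.478,0),"canister base front",plane(a,322,238,0),"mug top",plane(b,303,152,.09))
print("canister top",plane(b,277,107,.2),tri(a,(361,147),b,(277,100)))
delta([.146,.504,.40],163.8)
delta([.49,-.19,.40],84.5)
E
```

```text
mug base [ 0.6428 -0.1043  0.    ] canister base front [ 0.6079 -0.0611  0.    ] mug top [ 0.6784 -0.0871  0.09  ]
canister top [ 0.7867 -0.0384  0.2   ] (array([ 0.82  , -0.0492,  0.1796]), np.float64(0.007079576606721466))
slide [   0.4   -0.1 -173.9] rot [-0.08 -0.01 -0.  ] pos [0.1463 0.5038 0.2261] t 0.1 F [ 0.03 -0.13  0.8 ]
slide [-523.6 -570.6 -173.2] rot [-0.07  0.05 79.3 ] pos [0.1463 0.5038 0.2261] t 0.1 F [ 0.03 -0.13  0.8 ]
```

drive_tool:
  slide:
    - [0,0,-40]
    - [0,0,-80]
    - [0,0,-120]
    - [0,0,-160]
    - [0,0,-175]
  rotation:
    - [0,0,0]
    - [0,0,0]
    - [0,0,0]
    - [0,0,0]
    - [0,0,0]
  gripper: [-1,-1,-1,-1,-1]

```text
clock: 0.52
position: [0.1467, 0.5048, 0.4074]
ee_rot: [[-0.96, 0.279, 0.003], [0.279, 0.96, 0.007], [-0.001, 0.008, -1.0]]
force: [0.8, -0.4, -0.3]
opening: 1.002
finger_force: 0.0
```

drive_tool:
  slide:
    - [-27,-30,0]
    - [-54,-60,0]
    - [-81,-89,0]
    - [-108,-118,0]
    - [-135,-147,0]
    - [-162,-176,0]
    - [-189,-206,0]
    - [-216,-236,0]
  rotation:
    - [0,0,5]
    - [0,0,10]
    - [0,0,15]
    - [0,0,20]
    - [0,0,25]
    - [0,0,30]
    - [0,0,35]
    - [0,0,40]
  gripper: [-1,-1,-1,-1,-1,-1,-1,-1]

```text
clock: 1.18
position: [0.2881, 0.2155, 0.4016]
ee_rot: [[-0.553, 0.833, -0.0], [0.833, 0.553, 0.0], [0.0, -0.0, -1.0]]
force: [1.3, 0.4, 0.2]
opening: 1.002
finger_force: 0.0
```

```bash
python3 -c "
from h import *
delta([.49,-.19,.36],84.5)"
```

```text
slide [-449.5  -56.1   41.6] rot [-0.   -0.   39.09] pos [0.2881 0.2155 0.4016] t 1.18 F [1.35 0.43 0.22]
```

drive_tool:
  slide:
    - [-38,-5,0]
    - [-76,-9,0]
    - [-114,-14,0]
    - [-152,-19,0]
    - [-190,-24,0]
    - [-228,-28,0]
    - [-266,-33,0]
    - [-304,-38,0]
  rotation:
    - [0,0,5]
    - [0,0,10]
    - [0,0,15]
    - [0,0,20]
    - [0,0,25]
    - [0,0,30]
    - [0,0,35]
    - [0,0,39]
  gripper: [-1,-1,-1,-1,-1,-1,-1,-1]

```text
clock: 1.85
position: [0.4258, -0.0585, 0.4015]
ee_rot: [[0.096, 0.995, -0.0], [0.995, -0.096, 0.0], [0.0, -0.0, -1.0]]
force: [0.4, 0.3, 0.9]
opening: 0.997
finger_force: 0.0
```

```bash
python3 -c "
from h import *
delta([.49,-.19,.30],84.5)"
```

```text
slide [-124.8   76.5  101.4] rot [-0.02 -0.02  0.02] pos [ 0.4258 -0.0585  0.4015] t 1.85 F [0.44 0.28 0.93]
```

drive_tool:
  slide:
    - [-27,11,20]
    - [-54,22,40]
    - [-81,33,60]
    - [-108,44,80]
    - [-135,55,100]
    - [-152,64,120]
    - [-157,72,140]
    - [-157,77,151]
  rotation:
    - [0,0,0]
    - [0,0,0]
    - [0,0,0]
    - [0,0,0]
    - [0,0,0]
    - [0,0,0]
    - [0,0,0]
    - [0,0,0]
  gripper: [-1,-1,-1,-1,-1,-1,-1,-1]

```text
clock: 2.52
position: [0.4874, -0.2209, 0.2475]
ee_rot: [[0.093, 0.996, -0.004], [0.996, -0.093, 0.002], [0.002, -0.004, -1.0]]
force: [-1.2, 0.8, 0.6]
opening: 0.999
finger_force: 0.0
```

drive_tool:
  slide:
    - [0,0,0]
    - [0,0,0]
  rotation:
    - [0,0,0]
    - [0,0,0]
  gripper: [-1,-1]

```text
clock: 2.68
position: [0.4879, -0.2191, 0.2506]
ee_rot: [[0.09, 0.996, -0.001], [0.996, -0.09, 0.001], [0.001, -0.001, -1.0]]
force: [-0.5, -0.0, 0.7]
opening: 0.999
finger_force: 0.0
```

```bash
python3 -c "
from h import *
c=cap('wrist');save('w1',c);dump('w1',c)
delta([.4874,-.2215,.031],84.5)
for P in((.4969,-.127,.05),(.4874,-.2215,.05),(.481,-.2865,.05)):print(proj(c,P))"
```

```text
slide [ -2.3  -0.8 220.6] rot [0.04 0.01 0.35] pos [ 0.4882 -0.2192  0.2516] t 2.73 F [0.56 1.18 0.64]
(np.float64(284.58829385499473), np.float64(95.44990117458111))
(np.float64(283.58804802981274), np.float64(185.5079909602956))
(np.float64(283.0884171550624), np.float64(240.89263525662872))
```

View pics/w1.png

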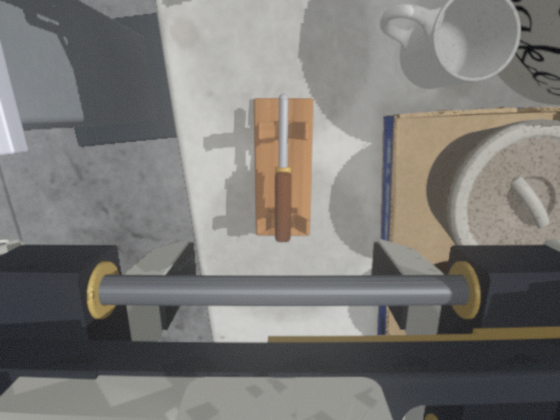

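Wrist view: bar tip (283,95), collar (283,170), rear (283,241), matching the estimate within about 1 mm; tray edge about 110 mm to the side, so the gripper clears it. Descend.

drive_tool:
  slide:
    - [-2,-1,40]
    - [-2,-1,80]
    - [-2,-1,120]
    - [-2,-1,155]
    - [-2,-1,185]
    - [-2,-1,205]
    - [-2,-1,217]
    - [-2,-1,220]
  rotation:
    - [0,0,0]
    - [0,0,0]
    - [0,0,0]
    - [0,0,0]
    - [0,0,0]
    - [0,0,0]
    - [0,0,0]
    - [0,0,0]
  gripper: [-1,-1,-1,-1,-1,-1,-1,-1]

```text
clock: 3.4
position: [0.4866, -0.2209, 0.0301]
ee_rot: [[0.09, 0.996, -0.001], [0.996, -0.09, 0.001], [0.001, -0.001, -1.0]]
force: [-0.8, -0.2, 0.3]
opening: 0.997
finger_force: 0.0
```

drive_tool:
  slide:
    - [0,0,0]
    - [0,0,0]
    - [0,0,0]
    - [0,0,0]
    - [0,0,0]
    - [0,0,0]
    - [0,0,0]
    - [0,0,0]
  rotation:
    - [0,0,0]
    - [0,0,0]
    - [0,0,0]
    - [0,0,0]
    - [0,0,0]
    - [0,0,0]
    - [0,0,0]
    - [0,0,0]
  gripper: [-0.5,0,0.3,1,1,1,1,1]
  force: 50

```text
clock: 4.07
position: [0.4869, -0.2218, 0.0308]
ee_rot: [[0.091, 0.996, 0.0], [0.996, -0.091, -0.0], [0.0, 0.0, -1.0]]
force: [-0.4, -0.9, 0.6]
opening: 0.471
finger_force: 0.0
```

drive_tool:
  slide:
    - [0,0,0]
    - [0,0,0]
    - [0,0,0]
    - [0,0,0]
    - [0,0,0]
    - [0,0,0]
    - [0,0,0]
    - [0,0,0]
  rotation:
    - [0,0,0]
    - [0,0,0]
    - [0,0,0]
    - [0,0,0]
    - [0,0,0]
    - [0,0,0]
    - [0,0,0]
    - [0,0,0]
  gripper: [1,1,1,1,1,1,1,1]

```text
clock: 4.73
position: [0.4868, -0.2217, 0.0306]
ee_rot: [[0.091, 0.996, -0.0], [0.996, -0.091, 0.0], [0.0, -0.0, -1.0]]
force: [-0.3, -0.3, 0.6]
opening: 0.196
finger_force: 50.0
```

```bash
python3 -c "
from h import *
delta([.49,-.2215,.25],98.3)"
```

```text
slide [   0.5    3.1 -219.4] rot [-1.00e-02 -1.00e-02 -1.35e+01] pos [ 0.4868 -0.2217  0.0306] t 4.73 F [-0.29 -0.26  0.65]
```

drive_tool:
  slide:
    - [0,0,-10]
    - [0,0,-30]
    - [0,0,-65]
    - [0,0,-100]
    - [0,0,-135]
    - [0,0,-165]
    - [0,0,-180]
    - [0,0,-180]
  rotation:
    - [0,0,0]
    - [0,0,0]
    - [0,0,0]
    - [0,0,-2]
    - [0,0,-6]
    - [0,0,-10]
    - [0,0,-13.5]
    - [0,0,-13.5]
  gripper: [1,1,1,1,1,1,1,1]
  force: 60

```text
clock: 5.4
position: [0.4884, -0.2226, 0.2154]
ee_rot: [[-0.146, 0.989, 0.007], [0.989, 0.147, -0.004], [-0.005, 0.006, -1.0]]
force: [0.9, -0.2, -1.9]
opening: 0.189
finger_force: 60.0
```

```bash
python3 -c "
from h import *
delta([.552,-.12,.21],98.3)"
```

```text
slide [92.2 77.9  5.4] rot [0.36 0.3  0.13] pos [ 0.4884 -0.2226  0.2154] t 5.4 F [ 0.93 -0.23 -1.85]
```

drive_tool:
  slide:
    - [20,17,0]
    - [45,38,0]
    - [70,60,0]
    - [88,74,0]
    - [92,78,0]
    - [92,78,0]
    - [92,78,0]
  rotation:
    - [0,0,0]
    - [0,0,0]
    - [0,0,0]
    - [0,0,0]
    - [0,0,0]
    - [0,0,0]
    - [0,0,0]
  gripper: [1,1,1,1,1,1,1]

```text
clock: 5.98
position: [0.55, -0.1196, 0.2097]
ee_rot: [[-0.144, 0.99, -0.002], [0.99, 0.144, 0.0], [0.001, -0.002, -1.0]]
force: [0.1, -0.7, -2.1]
opening: 0.195
finger_force: 60.0
```

```bash
python3 -c "
from h import *
c=cap('wrist');save('w2',c);dump('w2',c)
c2=cap('scene');dump('scene2',c2)
delta([.552,-.12,.21],98.3)
for P in((.5638,.0179,.13),(.5206,.0092,.13)):print(proj(c,P))"
```

```text
slide [0.1 2.  0.2] rot [-0.07 -0.01 -0.1 ] pos [ 0.55   -0.1204  0.2102] t 6.08 F [ 1.17 -0.14 -0.96]
(np.float64(335.08872384910364), np.float64(18.445123142097316))
(np.float64(267.7650573815384), np.float64(22.222380482617666))
```

View pics/w2.png

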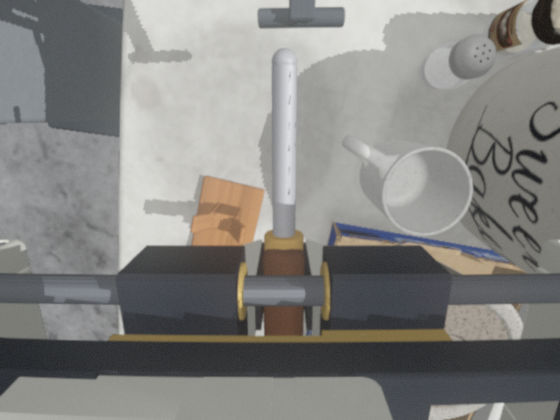

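Wrist view: cross bar spans (259,17)–(344,17), centre (301,17), seen level with the shaft (tip at (285,50)), about 10–12 mm to the right of the bar's line.

```bash
python3 - <<'E'
from h import *
np.set_printoptions(precision=4,suppress=True)
c=load("w2");a=load("scene");b=load("top")
S=lambda p:(170+p[0]/3.478-.36,125+p[1]/3.478-.36)
print(tri(c,(301.5,17),a,S((407,257))),tri(c,(301.5,17),b,(170+390/3.478-.36,170+106/3.478-.36)))
p=plane(c,301.5,17,.129);print(p,plane(c,259,17,.129)-plane(c,344,17,.129))
print("shaft tip",plane(c,285,50,.229), plane(c,285,220,.229))
E
```

```text
(array([0.5425, 0.0142, 0.1295]), np.float64(0.003059623128705472)) (array([0.5415, 0.015 , 0.1305]), np.float64(0.0011829252842921751))
[0.542  0.0158 0.129 ] [-0.0551 -0.0082 -0.    ]
shaft tip [ 0.5366 -0.0237  0.229 ] [ 0.5467 -0.0922  0.229 ]
```

drive_tool:
  slide:
    - [0,1,25]
    - [0,1,60]
    - [0,1,90]
    - [0,1,112]
    - [0,1,122]
    - [0,1,122]
  rotation:
    - [0,0,0]
    - [0,0,0]
    - [0,0,0]
    - [0,0,0]
    - [0,0,0]
    - [0,0,0]
  gripper: [1,1,1,1,1,1]

```text
clock: 6.58
position: [0.55, -0.1198, 0.0865]
ee_rot: [[-0.143, 0.99, -0.005], [0.99, 0.143, 0.002], [0.002, -0.004, -1.0]]
force: [0.4, -0.6, -1.4]
opening: 0.196
finger_force: 60.0
```

```bash
python3 -c "
from h import *
delta([.5514,-.0494,.088],98.3)"
```

```text
slide [69.5 11.5 -1.4] rot [-0.25 -0.13 -0.1 ] pos [ 0.55   -0.1198  0.0865] t 6.58 F [ 0.38 -0.59 -1.43]
```

drive_tool:
  slide:
    - [0,6,0]
    - [8,11,0]
    - [20,12,0]
    - [34,12,0]
    - [48,12,0]
    - [62,12,0]
    - [69,12,0]
    - [69,12,0]
  rotation:
    - [0,0,0]
    - [0,0,0]
    - [0,0,0]
    - [0,0,0]
    - [0,0,0]
    - [0,0,0]
    - [0,0,0]
    - [0,0,0]
  gripper: [1,1,1,1,1,1,1,1]

```text
clock: 7.25
position: [0.5532, -0.0469, 0.0889]
ee_rot: [[-0.147, 0.989, -0.0], [0.989, 0.147, 0.0], [0.0, -0.0, -1.0]]
force: [-0.6, -0.6, -2.2]
opening: 0.193
finger_force: 60.0
```

```bash
cat >> h.py <<'E'
def look(name):
    import os
    c=cap("scene");F=[r.observe()["force"]]
    for i in range(3): c=cap("scene");F.append(r.observe()["force"])
    dump(name,c); g=c["frame"].astype(int); R,G,B=g[...,0],g[...,1],g[...,2]
    m=(R>60)&(R>1.8*G)&(R>1.8*B); m[:,:170]=0;m[:,245:]=0;m[:130]=0;m[240:]=0
    ys,xs=np.nonzero(m); s=r.observe()
    print("bowl px",xs.mean().round(2),ys.mean().round(2),m.sum(),"F",np.mean(F,0).round(2),"tq",s["wrist_torque"].round(3),"pos",s["position"].round(4),"t",round(s["clock"],2),"op",s["opening"])
E
python3 -c "
from h import *
look('l0');save('l0',load('l0'))
c=load('l0')['frame']
cv2.imwrite('pics/l0c.png',cv2.resize(c[125:297,170:400],(800,598),interpolation=cv2.INTER_CUBIC)[:,:,::-1])"
```

```text
bowl px 207.54 154.94 668 F [ 0.17  0.26 -1.52] tq [-0.094  0.08  -0.006] pos [ 0.5538 -0.0497  0.0888] t 7.45 op 0.19550330788547862
```

View pics/l0c.png

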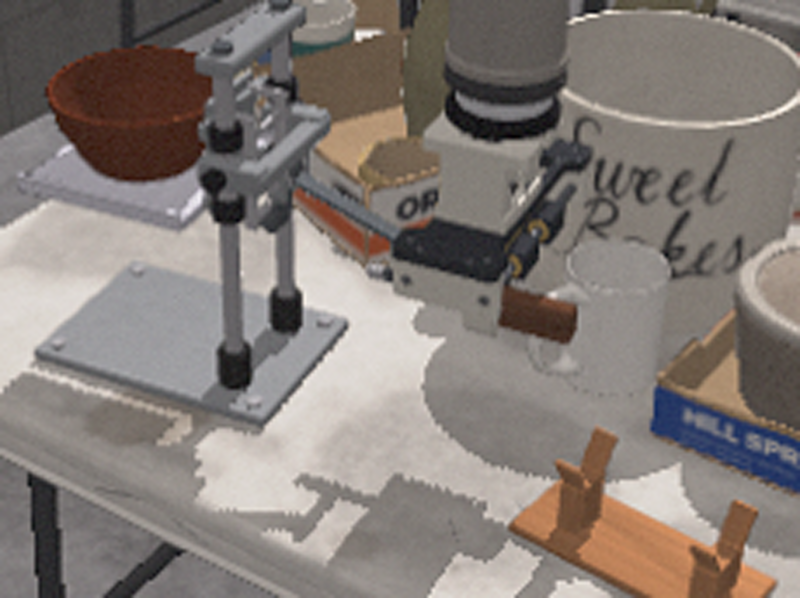

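The tip at (378,270) is visible past the cross bar, below the tail; the bowl is untouched. Now I raise by feel.

drive_tool:
  slide:
    - [0,0,-2]
    - [0,0,-4]
    - [0,0,-6]
    - [0,0,-8]
    - [0,0,-8]
    - [0,0,-8]
  rotation:
    - [0,0,0]
    - [0,0,0]
    - [0,0,0]
    - [0,0,0]
    - [0,0,0]
    - [0,0,0]
  gripper: [1,1,1,1,1,1]

```text
clock: 7.95
position: [0.5538, -0.0494, 0.0969]
ee_rot: [[-0.144, 0.99, 0.0], [0.99, 0.144, -0.0], [-0.0, 0.0, -1.0]]
force: [-0.2, 0.3, -0.3]
opening: 0.191
finger_force: 60.0
```

```bash
python3 -c "
from h import *
look('l1')"
```

```text
bowl px 207.33 154.47 717 F [ 0.49 -0.25 -1.11] tq [-0.048  0.042 -0.021] pos [ 0.5536 -0.0493  0.0966] t 8.15 op 0.18947182339612648
```

drive_tool:
  slide:
    - [0,0,-1]
    - [0,0,-2]
    - [0,0,-3]
    - [0,0,-4]
    - [0,0,-4]
    - [0,0,-4]
  rotation:
    - [0,0,0]
    - [0,0,0]
    - [0,0,0]
    - [0,0,0]
    - [0,0,0]
    - [0,0,0]
  gripper: [1,1,1,1,1,1]

```text
clock: 8.65
position: [0.5536, -0.0494, 0.1006]
ee_rot: [[-0.144, 0.99, -0.0], [0.99, 0.144, -0.0], [-0.0, -0.0, -1.0]]
force: [0.7, -1.6, -3.4]
opening: 0.194
finger_force: 60.0
```

```bash
python3 -c "
from h import *
look('l2')"
```

```text
bowl px 207.16 154.19 689 F [ 0.54 -1.36 -3.78] tq [-0.357 -0.002 -0.03 ] pos [ 0.5536 -0.0493  0.1006] t 8.85 op 0.19498830135022716
```

drive_tool:
  slide:
    - [0,0,-1]
    - [0,0,-2]
    - [0,0,-3]
    - [0,0,-4]
    - [0,0,-4]
    - [0,0,-4]
  rotation:
    - [0,0,0]
    - [0,0,0]
    - [0,0,0]
    - [0,0,0]
    - [0,0,0]
    - [0,0,0]
  gripper: [1,1,1,1,1,1]

```text
clock: 9.35
position: [0.5537, -0.0492, 0.1049]
ee_rot: [[-0.144, 0.99, 0.0], [0.99, 0.144, 0.0], [0.0, 0.0, -1.0]]
force: [-0.2, -0.9, -3.8]
opening: 0.189
finger_force: 60.0
```

```bash
python3 -c "
from h import *
look('l3')"
```

```text
bowl px 207.38 154.52 675 F [ 0.17 -1.2  -3.09] tq [-0.336  0.075 -0.013] pos [ 0.5537 -0.0492  0.1048] t 9.55 op 0.1951987753137051
```

Contact at TCP z≈0.100 (about 2 N). Continue gently.

drive_tool:
  slide:
    - [0,0,-1]
    - [0,0,-2]
    - [0,0,-3]
    - [0,0,-4]
    - [0,0,-5]
    - [0,0,-6]
    - [0,0,-6]
    - [0,0,-6]
  rotation:
    - [0,0,0]
    - [0,0,0]
    - [0,0,0]
    - [0,0,0]
    - [0,0,0]
    - [0,0,0]
    - [0,0,0]
    - [0,0,0]
  gripper: [1,1,1,1,1,1,1,1]

```text
clock: 10.22
position: [0.5537, -0.0492, 0.1109]
ee_rot: [[-0.144, 0.99, 0.0], [0.99, 0.144, 0.0], [0.0, 0.0, -1.0]]
force: [0.6, -0.4, -3.6]
opening: 0.193
finger_force: 60.0
```

```bash
python3 -c "
from h import *
look('l4')"
```

```text
bowl px 207.76 154.4 673 F [ 0.05 -0.77 -2.84] tq [-0.266  0.058 -0.014] pos [ 0.5537 -0.0491  0.1108] t 10.42 op 0.19347669080189947
```

drive_tool:
  slide:
    - [0,0,-1]
    - [0,0,-2]
    - [0,0,-3]
    - [0,0,-3]
    - [0,0,-3]
    - [0,0,-3]
  rotation:
    - [0,0,0]
    - [0,0,0]
    - [0,0,0]
    - [0,0,0]
    - [0,0,0]
    - [0,0,0]
  gripper: [1,1,1,1,1,1]

```text
clock: 10.92
position: [0.5537, -0.0491, 0.1139]
ee_rot: [[-0.144, 0.99, 0.0], [0.99, 0.144, 0.0], [0.0, 0.0, -1.0]]
force: [0.5, 0.2, -2.3]
opening: 0.193
finger_force: 60.0
```

```bash
python3 -c "
from h import *
look('l5')"
```

```text
bowl px 208.32 154.64 653 F [-0.11 -0.15 -1.13] tq [-0.052  0.068 -0.002] pos [ 0.5537 -0.0492  0.1138] t 11.12 op 0.19172255502488586
```

```bash
python3 - <<'E'
from h import *
l=load('l5')["frame"]; w=cap("wrist");dump('w3',w);t=cap("top");dump('t3',t)
f=lambda i,x,y,W,H,s:cv2.resize(i[y:y+H,x:x+W],s,interpolation=cv2.INTER_CUBIC)
A=np.hstack([f(load('l0')["frame"],175,130,160,120,(400,300)),f(l,175,130,160,120,(400,300))])
B=np.hstack([f(w["frame"],160,0,240,180,(400,300)),f(t["frame"],190,170,120,90,(400,300))])
cv2.imwrite("pics/m1.png",np.vstack([A,B])[:,:,::-1]); look('l6')
E
```

```text
bowl px 207.8 154.62 677 F [-0.26  0.52 -1.21] tq [-0.046  0.098  0.02 ] pos [ 0.5537 -0.0493  0.1137] t 11.42 op 0.19008833368596506
```

View pics/m1.png

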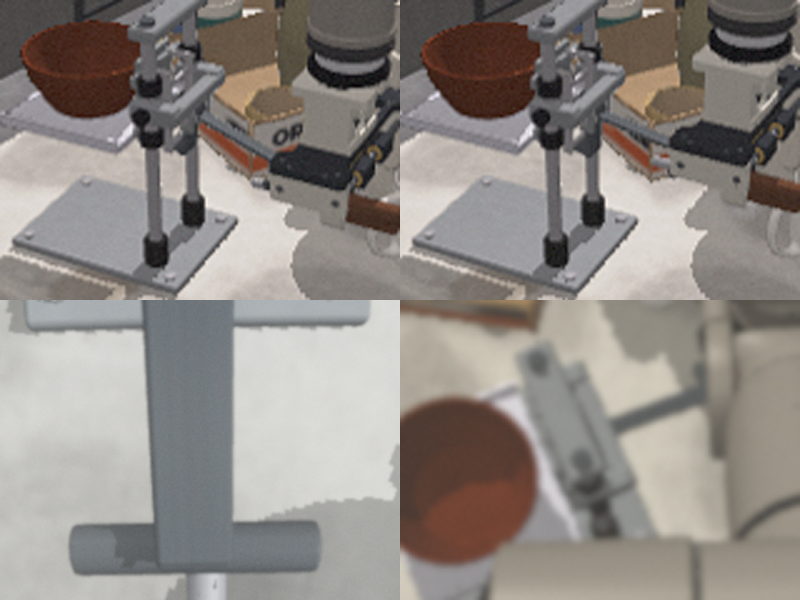

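Lower left: cross bar spans (70..320, 548) in the crop, with the shaft under it and centred. The tail is visibly flatter (raised) and the bowl is still up. I'll check the bar height from its apparent length.

```bash
python3 - <<'E'
from h import *
w=load('w3')
u0,u1,v=160+70*.6,160+320*.6,548*.6-180
for z in(.12,.13,.14,.15,.16,.17): print(z,np.linalg.norm(plane(w,u0,v,z)-plane(w,u1,v,z)))
w=load('w2')
for z in(.12,.13,.14): print(z,np.linalg.norm(plane(w,259,17,z)-plane(w,344,17,z)))
E
```

```text
0.12 0.06846865793284077
0.13 0.06397399726589349
0.14 0.05947933659894622
0.15 0.054984675931998836
0.16 0.05049001526505156
0.17 0.04599535459810429
0.12 0.0578238649823206
0.13 0.055494825623743395
0.14 0.0531657862651663
```

drive_tool:
  slide:
    - [0,0,-1]
    - [0,0,-2]
    - [0,0,-3]
    - [0,0,-3]
    - [0,0,-3]
    - [0,0,-3]
  rotation:
    - [0,0,0]
    - [0,0,0]
    - [0,0,0]
    - [0,0,0]
    - [0,0,0]
    - [0,0,0]
  gripper: [1,1,1,1,1,1]

```text
clock: 11.92
position: [0.5537, -0.0493, 0.1168]
ee_rot: [[-0.144, 0.99, 0.0], [0.99, 0.144, 0.0], [0.0, 0.0, -1.0]]
force: [0.7, -0.8, -2.0]
opening: 0.191
finger_force: 60.0
```

```bash
python3 -c "
from h import *
look('l7')"
```

```text
bowl px 208.08 156.02 695 F [-0.36  0.16 -1.66] tq [-0.083  0.072  0.046] pos [ 0.5536 -0.0493  0.1167] t 12.12 op 0.19086425387449535
```

drive_tool:
  slide:
    - [0,0,0]
    - [0,0,0]
    - [0,0,0]
  rotation:
    - [0,0,0]
    - [0,0,0]
    - [0,0,0]
  gripper: [1,1,1]

```text
clock: 12.37
position: [0.5536, -0.0493, 0.1166]
ee_rot: [[-0.144, 0.99, -0.0], [0.99, 0.144, 0.0], [0.0, -0.0, -1.0]]
force: [0.2, 0.5, -4.0]
opening: 0.193
finger_force: 60.0
```

```bash
python3 -c "
from h import *
look('l8')
c=load('l8')
b=load('l0')
print(proj(b,(.50,.21,.159)),proj(b,(.50,.21,.048)))"
```

```text
bowl px 209.15 159.16 683 F [ 0.41  0.55 -3.25] tq [-0.113 -0.    -0.021] pos [ 0.5535 -0.0492  0.1165] t 12.57 op 0.19222815907327767
(np.float64(213.50192952981342), np.float64(172.69041718894482)) (np.float64(216.02125589927337), np.float64(208.88866394520605))
```

The platform is sinking. I'll add a small margin of 3 mm (stop still about 8 mm away) and hold.

drive_tool:
  slide:
    - [0,0,-1]
    - [0,0,-2]
    - [0,0,-3]
    - [0,0,-3]
    - [0,0,-3]
    - [0,0,-3]
    - [0,0,-3]
    - [0,0,-3]
  rotation:
    - [0,0,0]
    - [0,0,0]
    - [0,0,0]
    - [0,0,0]
    - [0,0,0]
    - [0,0,0]
    - [0,0,0]
    - [0,0,0]
  gripper: [1,1,1,1,1,1,1,1]

```text
clock: 13.23
position: [0.5536, -0.0493, 0.1197]
ee_rot: [[-0.144, 0.99, -0.0], [0.99, 0.144, 0.0], [0.0, -0.0, -1.0]]
force: [1.0, -1.4, -3.4]
opening: 0.191
finger_force: 60.0
```

```bash
python3 -c "
from h import *
look('l9')"
```

```text
bowl px 208.53 166.13 719 F [-0.21 -1.24 -3.78] tq [-0.413 -0.017  0.02 ] pos [ 0.5536 -0.0493  0.1197] t 13.43 op 0.1923458922185995
```

drive_tool:
  slide:
    - [0,0,0]
    - [0,0,0]
    - [0,0,0]
    - [0,0,0]
    - [0,0,0]
    - [0,0,0]
    - [0,0,0]
    - [0,0,0]
  rotation:
    - [0,0,0]
    - [0,0,0]
    - [0,0,0]
    - [0,0,0]
    - [0,0,0]
    - [0,0,0]
    - [0,0,0]
    - [0,0,0]
  gripper: [1,1,1,1,1,1,1,1]

```text
clock: 14.1
position: [0.5535, -0.0493, 0.1195]
ee_rot: [[-0.144, 0.99, -0.0], [0.99, 0.144, 0.0], [0.0, -0.0, -1.0]]
force: [-0.5, -0.2, -3.6]
opening: 0.194
finger_force: 60.0
```

```bash
python3 -c "
from h import *
look('l10')"
```

```text
bowl px 208.23 171.62 682 F [ 0.44 -0.19 -3.63] tq [-0.247 -0.033  0.025] pos [ 0.5536 -0.0493  0.1195] t 14.3 op 0.19266077138431348
```

Sinking steadily at about 7 px/s, about 20 px to go. Hold.

drive_tool:
  slide:
    - [0,0,0]
    - [0,0,0]
    - [0,0,0]
    - [0,0,0]
    - [0,0,0]
    - [0,0,0]
    - [0,0,0]
    - [0,0,0]
  rotation:
    - [0,0,0]
    - [0,0,0]
    - [0,0,0]
    - [0,0,0]
    - [0,0,0]
    - [0,0,0]
    - [0,0,0]
    - [0,0,0]
  gripper: [1,1,1,1,1,1,1,1]

```text
clock: 14.97
position: [0.5536, -0.0493, 0.1197]
ee_rot: [[-0.144, 0.99, 0.0], [0.99, 0.144, 0.0], [0.0, 0.0, -1.0]]
force: [0.4, -0.8, -3.5]
opening: 0.189
finger_force: 60.0
```

drive_tool:
  slide:
    - [0,0,0]
    - [0,0,0]
    - [0,0,0]
    - [0,0,0]
    - [0,0,0]
    - [0,0,0]
    - [0,0,0]
    - [0,0,0]
  rotation:
    - [0,0,0]
    - [0,0,0]
    - [0,0,0]
    - [0,0,0]
    - [0,0,0]
    - [0,0,0]
    - [0,0,0]
    - [0,0,0]
  gripper: [1,1,1,1,1,1,1,1]

```text
clock: 15.63
position: [0.5536, -0.0493, 0.1196]
ee_rot: [[-0.144, 0.99, -0.0], [0.99, 0.144, -0.0], [0.0, -0.0, -1.0]]
force: [-0.9, -1.0, -3.7]
opening: 0.192
finger_force: 60.0
```

```bash
python3 -c "
from h import *
look('l11')"
```

```text
bowl px 209.28 183.27 669 F [ 0.54 -0.63 -3.42] tq [-0.237 -0.091 -0.076] pos [ 0.5536 -0.0493  0.1195] t 15.83 op 0.19055671959386122
```

drive_tool:
  slide:
    - [0,0,0]
    - [0,0,0]
    - [0,0,0]
    - [0,0,0]
    - [0,0,0]
    - [0,0,0]
    - [0,0,0]
    - [0,0,0]
  rotation:
    - [0,0,0]
    - [0,0,0]
    - [0,0,0]
    - [0,0,0]
    - [0,0,0]
    - [0,0,0]
    - [0,0,0]
    - [0,0,0]
  gripper: [1,1,1,1,1,1,1,1]

```text
clock: 16.5
position: [0.5537, -0.0493, 0.1197]
ee_rot: [[-0.144, 0.99, 0.0], [0.99, 0.144, -0.0], [-0.0, 0.0, -1.0]]
force: [1.0, -0.6, -3.7]
opening: 0.196
finger_force: 60.0
```

drive_tool:
  slide:
    - [0,0,0]
    - [0,0,0]
    - [0,0,0]
    - [0,0,0]
    - [0,0,0]
    - [0,0,0]
    - [0,0,0]
    - [0,0,0]
  rotation:
    - [0,0,0]
    - [0,0,0]
    - [0,0,0]
    - [0,0,0]
    - [0,0,0]
    - [0,0,0]
    - [0,0,0]
    - [0,0,0]
  gripper: [1,1,1,1,1,1,1,1]

```text
clock: 17.17
position: [0.5537, -0.0493, 0.1197]
ee_rot: [[-0.144, 0.99, 0.0], [0.99, 0.144, 0.0], [0.0, 0.0, -1.0]]
force: [0.3, -0.9, -4.1]
opening: 0.19
finger_force: 60.0
```

```bash
python3 -c "
from h import *
look('l12')"
```

```text
bowl px 210.95 191.38 693 F [-0.17 -1.16 -3.71] tq [-0.3   -0.01  -0.045] pos [ 0.5537 -0.0493  0.1197] t 17.37 op 0.1933854759803321
```

drive_tool:
  slide:
    - [0,0,0]
    - [0,0,0]
    - [0,0,0]
    - [0,0,0]
    - [0,0,0]
    - [0,0,0]
    - [0,0,0]
    - [0,0,0]
  rotation:
    - [0,0,0]
    - [0,0,0]
    - [0,0,0]
    - [0,0,0]
    - [0,0,0]
    - [0,0,0]
    - [0,0,0]
    - [0,0,0]
  gripper: [1,1,1,1,1,1,1,1]

```text
clock: 18.03
position: [0.5536, -0.0493, 0.1197]
ee_rot: [[-0.144, 0.99, 0.0], [0.99, 0.144, 0.0], [0.0, 0.0, -1.0]]
force: [0.1, -1.4, -4.1]
opening: 0.192
finger_force: 60.0
```

```bash
python3 -c "
from h import *
look('l13')"
```

```text
bowl px 211.21 191.8 688 F [ 0.41 -0.99 -4.02] tq [-0.393 -0.029 -0.03 ] pos [ 0.5536 -0.0493  0.1197] t 18.23 op 0.1946570499889878
```

Sunk 37 px, matching the predicted 36 px for full travel, and stationary. Ease down, withdraw.

drive_tool:
  slide:
    - [0,0,3]
    - [0,0,7]
    - [0,0,12]
    - [0,0,17]
    - [0,0,22]
    - [0,0,27]
    - [0,0,32]
    - [0,0,34]
  rotation:
    - [0,0,0]
    - [0,0,0]
    - [0,0,0]
    - [0,0,0]
    - [0,0,0]
    - [0,0,0]
    - [0,0,0]
    - [0,0,0]
  gripper: [1,1,1,1,1,1,1,1]

```text
clock: 18.9
position: [0.5534, -0.0493, 0.0848]
ee_rot: [[-0.144, 0.99, -0.001], [0.99, 0.144, 0.0], [0.0, -0.001, -1.0]]
force: [-0.5, -0.1, -0.9]
opening: 0.188
finger_force: 60.0
```

drive_tool:
  slide:
    - [0,0,0]
    - [-8,0,0]
    - [-20,0,0]
    - [-35,0,0]
    - [-50,0,0]
    - [-65,0,0]
    - [-74,0,0]
    - [-74,0,0]
  rotation:
    - [0,0,0]
    - [0,0,0]
    - [0,0,0]
    - [0,0,0]
    - [0,0,0]
    - [0,0,0]
    - [0,0,0]
    - [0,0,0]
  gripper: [1,1,1,1,1,1,1,1]

```text
clock: 19.57
position: [0.5647, -0.1254, 0.0857]
ee_rot: [[-0.141, 0.99, 0.001], [0.99, 0.141, -0.001], [-0.001, 0.001, -1.0]]
force: [-0.7, 0.6, -1.3]
opening: 0.188
finger_force: 60.0
```

drive_tool:
  slide:
    - [0,0,-20]
    - [0,0,-50]
    - [0,0,-80]
    - [0,0,-110]
    - [0,0,-122]
    - [0,0,-122]
    - [0,0,-122]
  rotation:
    - [0,0,0]
    - [0,0,0]
    - [0,0,0]
    - [0,0,0]
    - [0,0,0]
    - [0,0,0]
    - [0,0,0]
  gripper: [1,1,1,1,1,1,1]

```text
clock: 20.15
position: [0.5642, -0.1223, 0.2077]
ee_rot: [[-0.144, 0.99, 0.001], [0.99, 0.144, 0.0], [-0.0, 0.001, -1.0]]
force: [0.4, 0.3, -2.2]
opening: 0.198
finger_force: 60.0
```

```bash
python3 - <<'E'
from h import *
look('l14')
w=cap('wrist');dump('w4',w)
f=lambda i,x,y,W,H,s:cv2.resize(i[y:y+H,x:x+W],s,interpolation=cv2.INTER_CUBIC)
cv2.imwrite("pics/m2.png",np.hstack([f(w["frame"],160,0,240,300,(400,500)),f(load('l14')["frame"],175,130,200,250,(400,500))])[:,:,::-1])
delta([.4868,-.2217,.17],84.8)
E
```

```text
bowl px 210.9 191.38 674 F [-0.03  0.08 -1.67] tq [-0.02   0.03  -0.025] pos [ 0.5635 -0.1222  0.2059] t 20.35 op 0.19160820753699842
slide [-87.4 -90.4  36.2] rot [-0.15 -0.07 13.5 ] pos [ 0.5637 -0.1222  0.2061] t 20.4 F [-0.48  1.14 -1.03]
```

View pics/m2.png

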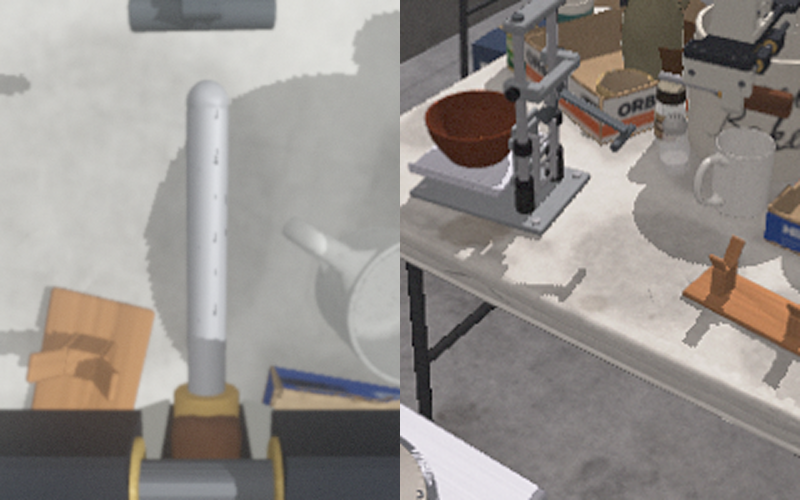

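Platform and bowl are down, the catch has closed, and the bar sits in the grip as before (tip at (285,49), earlier (285,50)). Return to the rest.

drive_tool:
  slide:
    - [-12,-12,0]
    - [-30,-31,0]
    - [-50,-52,0]
    - [-68,-70,0]
    - [-82,-85,0]
    - [-87,-90,0]
    - [-87,-90,0]
    - [-87,-90,0]
  rotation:
    - [0,0,2]
    - [0,0,5]
    - [0,0,8]
    - [0,0,11]
    - [0,0,13.5]
    - [0,0,13.5]
    - [0,0,13.5]
    - [0,0,13.5]
  gripper: [1,1,1,1,1,1,1,1]

```text
clock: 21.07
position: [0.488, -0.2213, 0.2073]
ee_rot: [[0.091, 0.996, -0.0], [0.996, -0.091, 0.001], [0.001, -0.0, -1.0]]
force: [0.1, 0.0, -2.4]
opening: 0.195
finger_force: 60.0
```

drive_tool:
  slide:
    - [0,0,20]
    - [0,0,50]
    - [0,0,80]
    - [0,0,98]
    - [0,0,105]
    - [0,0,105]
    - [0,0,105]
  rotation:
    - [0,0,0]
    - [0,0,0]
    - [0,0,0]
    - [0,0,0]
    - [0,0,0]
    - [0,0,0]
    - [0,0,0]
  gripper: [1,1,1,1,1,1,1]

```text
clock: 21.65
position: [0.4887, -0.2212, 0.1032]
ee_rot: [[0.089, 0.996, 0.001], [0.996, -0.089, -0.0], [-0.0, 0.001, -1.0]]
force: [-0.5, 0.3, -0.1]
opening: 0.189
finger_force: 60.0
```

```bash
python3 -c "
from h import *
delta([.4868,-.2217,.0308],84.8)"
```

```text
slide [-0.7 -1.9 72.4] rot [0.04 0.   0.07] pos [ 0.4887 -0.2212  0.1032] t 21.65 F [-0.53  0.32 -0.1 ]
```

drive_tool:
  slide:
    - [-1,-2,8]
    - [-1,-2,20]
    - [-1,-2,32]
    - [-1,-2,44]
    - [-1,-2,54]
    - [-1,-2,62]
    - [-1,-2,68]
    - [-1,-2,70]
  rotation:
    - [0,0,0]
    - [0,0,0]
    - [0,0,0]
    - [0,0,0]
    - [0,0,0]
    - [0,0,0]
    - [0,0,0]
    - [0,0,0]
  gripper: [1,1,1,1,1,1,1,1]

```text
clock: 22.32
position: [0.4856, -0.2223, 0.0321]
ee_rot: [[0.091, 0.996, -0.0], [0.996, -0.091, 0.0], [0.0, -0.0, -1.0]]
force: [-0.2, 0.4, -1.6]
opening: 0.195
finger_force: 60.0
```

drive_tool:
  slide:
    - [0,0,1]
    - [0,0,2]
    - [0,0,2]
    - [0,0,2]
  rotation:
    - [0,0,0]
    - [0,0,0]
    - [0,0,0]
    - [0,0,0]
  gripper: [1,1,1,1]

```text
clock: 22.65
position: [0.486, -0.2226, 0.0311]
ee_rot: [[0.091, 0.996, 0.001], [0.996, -0.091, -0.0], [-0.0, 0.001, -1.0]]
force: [-0.7, -0.5, -1.8]
opening: 0.194
finger_force: 60.0
```

```bash
python3 -c "
from h import *
delta([.4868,-.2217,.0306],84.8)"
```

```text
slide [0.9 0.7 0.5] rot [ 0.04  0.02 -0.  ] pos [ 0.486  -0.2226  0.0311] t 22.65 F [-0.67 -0.51 -1.8 ]
```

drive_tool:
  slide:
    - [0,1,0]
    - [0,1,0]
    - [0,1,0]
    - [0,1,0]
    - [0,1,0]
    - [0,1,0]
    - [0,1,0]
    - [0,1,0]
  rotation:
    - [0,0,0]
    - [0,0,0]
    - [0,0,0]
    - [0,0,0]
    - [0,0,0]
    - [0,0,0]
    - [0,0,0]
    - [0,0,0]
  gripper: [1,1,0.5,0.4,0.3,0.2,0.1,0]
  force: 10

```text
clock: 23.32
position: [0.4867, -0.2225, 0.0307]
ee_rot: [[0.091, 0.996, 0.0], [0.996, -0.091, 0.0], [0.0, 0.0, -1.0]]
force: [0.2, 0.3, 0.8]
opening: 0.469
finger_force: 0.0
```

drive_tool:
  slide:
    - [0,0,0]
    - [0,0,0]
    - [0,0,0]
    - [0,0,0]
    - [0,0,0]
    - [0,0,0]
    - [0,0,0]
    - [0,0,0]
  rotation:
    - [0,0,0]
    - [0,0,0]
    - [0,0,0]
    - [0,0,0]
    - [0,0,0]
    - [0,0,0]
    - [0,0,0]
    - [0,0,0]
  gripper: [-0.5,-0.5,-0.5,-0.5,-0.5,-0.5,-0.5,-0.5]

```text
clock: 23.98
position: [0.4867, -0.2225, 0.0307]
ee_rot: [[0.091, 0.996, 0.0], [0.996, -0.091, 0.0], [0.0, 0.0, -1.0]]
force: [0.0, -0.3, -0.4]
opening: 0.751
finger_force: 0.0
```

drive_tool:
  slide:
    - [0,0,-10]
    - [0,0,-30]
    - [0,0,-65]
    - [0,0,-105]
    - [0,0,-145]
    - [0,0,-185]
    - [0,0,-220]
    - [0,0,-220]
  rotation:
    - [0,0,0]
    - [0,0,0]
    - [0,0,0]
    - [0,0,0]
    - [0,0,0]
    - [0,0,0]
    - [0,0,0]
    - [0,0,0]
  gripper: [-0.5,-0.5,-0.5,-0.5,-0.5,-0.5,-0.5,-0.5]

```text
clock: 24.65
position: [0.4893, -0.224, 0.2593]
ee_rot: [[0.091, 0.996, 0.012], [0.996, -0.09, -0.008], [-0.007, 0.013, -1.0]]
force: [0.9, 0.2, -0.2]
opening: 0.747
finger_force: 0.0
```

```bash
python3 - <<'E'
from h import *
look('l15')
w=cap('wrist')
f=lambda i,x,y,W,H,s:cv2.resize(i[y:y+H,x:x+W],s,interpolation=cv2.INTER_CUBIC)
cv2.imwrite("pics/m3.png",np.hstack([f(w["frame"],200,70,160,200,(400,500)),f(load('l15')["frame"],295,210,120,150,(400,500))])[:,:,::-1])
E
```

```text
bowl px 210.91 191.41 685 F [ 0.66 -0.06 -0.43] tq [-0.128  0.063 -0.025] pos [ 0.4861 -0.2221  0.25  ] t 24.85 op 0.7494440770523668
```

View pics/m3.png

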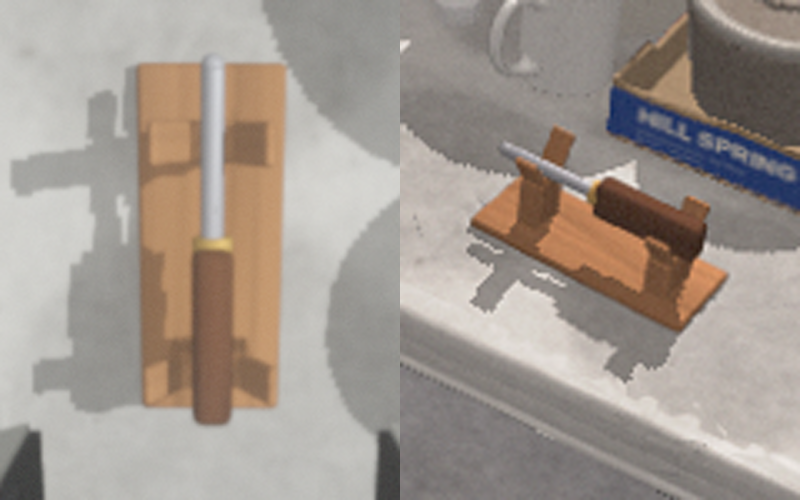

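The bar lies in both cradles (tip at (212,60), handle end at (212,420) in the left crop), as at the start, and the platform is still down. Hand in.

```bash
python3 -c "
from station import r
print(r.job_done())"
```

```text
the job is handed in; nothing more can be done
None
```

The platform and bowl are fully down, the catch was never pushed to its stop (net lift about 2–3 N), the release bar is back in both cradles, and the job was handed in at about 25 s.

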